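# Fit the sanding drum to the sole sander

## Task

Slide the orange sanding drum over the upright spindle of the green sole sander and turn it by feel until the notches in its foot drop over the spindle's cross pin and it sits fully home, flat on the flange, then let go. Ease it down gently, never drop or ram it, and leave the grey drum, the shoe last, the glue tin and the hammer where they are.

Things in the scene. Friction and masses are not known exactly. Their poses are not given: they have to be found in the camera images.
- orange_drum: Loose orange sanding drum, upright sleeve 95 mm tall, outside diameter 58, through bore 30, 0.25 to 0.5 kg. Origin on its axis at its underside, z up. The lowest 14 mm is a steel foot of diameter 49 with two opposite notches, 12 mm wide, 14 deep, open below, along its +x and -x; white strokes on the top face lie over them. Grip it anywhere round the orange body.
- sander: Fixed sander: green housing 200 (x) x 160 mm, 60 high, origin under its centre, z up. From its middle rises a steel spindle of diameter 28 with a 2 mm chamfer at the top, standing on a flange of diameter 64 whose top face is 66 mm above the bench. A stiff brake holds the spindle, stopped at any angle.
- seat (a point): Centre of the flange's top face, on the spindle's axis: the drum's origin when fully home. A brass cross pin, diameter 8, length 48, runs level through the spindle 6 mm above this point; its direction changes every time and is not reported. A drum not lined up stops on the pin 10 mm high; lined up within about 5 degrees (either way round fits) it drops onto the flange.
- spindle_top (a point): Centre of the spindle's top end, 88 mm above the seat; the drum's top face stands 7 mm higher than this when home.
- grey_drum: A second drum of the same shape and size but grey, standing upright on the bench; leave it. Origin at the centre of its underside.
- shoe_last: Wooden shoe last, about 200 x 62 mm, 75 mm high at the heel (-x end), loose; leave it. Origin at its underside, x along its length.
- glue_tin: Glue tin with a yellow label, diameter 76 mm, 100 mm tall, loose; leave it. Origin at the centre of its underside.
- hammer: Hammer, 260 mm long, lying flat, loose; leave it. Its x axis runs along the handle towards the head.
There are look-alikes about, which are no part of the job. Of the things like the orange_drum, leave any that is purple or turquoise; of the rest the larger one is meant.

How it is judged (in metres and radians):
On the way:
1. the orange drum is threaded on the spindle, its foot well below the spindle's top (horizontal distance between orange_drum and seat below 0.006 m and z of orange_drum in the frame of spindle_top below -0.02 m), for 0.1 s.
At the end, for the whole second after the job is handed in: Orange drum released and at rest over the spindle: underside within 4 mm of the flange, 5 mm of the axis, upright within 0.08 rad; grey drum upright; it, the shoe last, glue tin and hammer within 30 mm of their starts (horizontal distance between orange_drum and seat below 0.005 m and z of orange_drum in the frame of seat between -0.004 and 0.004 m and angle between orange_drum's own z axis and vertical below 0.08 rad and linear speed of orange_drum below 0.02 m/s and distance of each of grey_drum, shoe_last, glue_tin, hammer from where it was at the start of the episode below 0.03 m and angle between grey_drum's own z axis and vertical below 0.1 rad); the robot touches nothing.
It fails at once if the orange drum is rammed onto the sander (more than 80 N between them) (contact force between orange_drum and sander above 80 N).
It fails at once if the orange drum is let fall down the spindle (faster than 0.6 m/s, a free fall of some 18 mm) (horizontal distance between orange_drum and seat below 0.02 m and z of orange_drum in the frame of spindle_top below 0 m and linear speed of orange_drum above 0.6 m/s).
It fails at once if the grey drum, shoe last, glue tin or hammer is shifted by more than 30 mm (distance of any of grey_drum, shoe_last, glue_tin, hammer from where it was at the start of the episode above 0.03 m).
It also fails if it takes over 69 s, if anything falls off the work surface, if the arm or the gripper's body presses on something with over 40 N, if the wrist force passes 120 N, or if a joint passes its speed limit or range.

## Robot

A 6-joint arm with a two-finger parallel gripper is mounted at the origin on the work surface. World frame = base frame: x ahead of the robot, y to its left, z up, the work surface at z = 0. Lengths are in mm, angles in rad, forces in N, time in s.
With the tool pointing down it reaches from about 275 to 1000 mm from the base axis. Payload 8.4 kg.
Tool frame: the origin (TCP) lies midway between the tips of the shut fingers; the grasp point (between the pads) lies 19 mm behind it; z points along the fingers, y is the line along which they close (so a half turn about z gives the same grasp; the last joint's range is limited). The gripper opens to 85 mm and grips with 20 to 120 N. Pads are 22 mm wide; open, the fingers measure 114 mm over their backs; the gripper's body (76 mm by 85 mm) begins 54 mm behind the grasp point. The pads swing forward as they close: fully open they stand 13 mm farther back than shut.
Start: joints at [-1.208, 0.353, 1.633, -0, 1.155, -0.002], TCP at [222.975, -583.875, 231.281] pointing down, gripper open.
Joint ranges: [-2.63, 2.63], [-0.92, 2.1], [0.06, 2.66], [-1.3, 4.44], [0, 2.69], [-3.02, 3.02]. Speed limits (rad/s): [2.22, 2.22, 2.79, 3.14, 3.14, 3.14].

## Interface

Orientations are given as [roll, pitch, yaw] about the fixed x, y, z axes, in that order (R = Rz(yaw) Ry(pitch) Rx(roll)).
In Python, from rig import r, cams gives the robot as it stands. The module is installed in compiled form; this text tells all that it offers.
- The arm moves only by the tool send_rows, never from a script. Its argument "targets" is one flat list of numbers, 7 for each row, row after row: the shift along the tool's x, y, z in m, then the turn, a rotation vector about the tool's x, y, z in rad, then the opening, from -1 (shut) to 1 (fully open). In form: [tx, ty, tz, wx, wy, wz, fingers, tx, ty, tz, wx, wy, wz, fingers, ...]. A call has 1 to 12 rows; each row is the pose to reach, as a shift and turn from the pose commanded when the call began, along the tool's axes at that moment; what a row does not reach only later rows make up. A row lasts 1/12 s, in which the tool goes at most 41.7 mm and 7.16 degrees, less where a joint would pass 70% of its speed; a pose out of reach is approached as far as the arm can. A call with a gripper value outside its range is refused whole. The fingers move at their own pace and stop on an object; "grip_force" is the grip in N (left out, the last holds). Time passes only in rows, so rows that repeat a pose let the fingers close. It gives the time, the measured TCP pose, the force, the opening and the grip force at its end, in the units of the state.
- r.sense(): the state, without advancing time (a new reading comes with each control period).
- cams.grab_frame(name): name is "scene" or "top" or "wrist"; returns a dict with "color" (420x560x3 uint8, blue, green, red), "fx", "fy", "cx", "cy" (pixels), "xyz" and "attitude" of the camera in the world. Camera axes: x right, y down, z forward; pixel columns grow to the right and rows downward; lengths in mm; the calibration is good to about 2 mm. The wrist camera is an equidistant fisheye: a pixel r from the principal point sees the ray r / f radians off the axis. A picture is of the moment at which its call begins. There is no depth.
- r.sign_off(): hands the job in; it is judged then, once.
The state is a dict: "clock": time; "qpos": joint angles; "qvel": joint speeds; "joint_efforts": joint torques, N m; "eef_pos": TCP position; "tcp_rot": TCP orientation; "contact_force": force on the tool from outside, world axes, zero at the start; "wrist_torque": the same for the moment, N m; "opening": opening from 0.0 (shut) to 1.0 (fully open); "grasp_force": force on a finger pad.
Only numpy, scipy, OpenCV 4.12 (cv2) and the standard library are available. Lean on these libraries where they do the work, as an engineer would, in place of code of your own. Each camera call takes 0.05 s, during which the arm holds its last target. There are 200 camera calls.

## Working session

There is one attempt and no reset: what is moved stays moved. The work goes in short steps, Python scripts to look and compute and a tool call to move; the robot and the scene stay as the last step left them, time stands still between calls to the robot, and variables do not carry over. Pictures are saved under pics/ and viewed, at most 10 in all, crops included, and the job is handed in when it is done.

Besides the shell and the picture viewer there is one more tool, called after "Call:" by a JSON object that holds its "fn" and its "kwargs", one argument or row to a line. send_rows: Moves the arm, as the interface text tells. Its arguments: {"type":"object","properties":{"targets":{"type":"array"},"grip_force":{"type":"number"}},"required":["targets"]}

```bash
mkdir -p pics; python3 - <<'E'
from rig import r,cams
import cv2
s=r.sense(); print(s)
for n in("scene","top"):
    f=cams.grab_frame(n); cv2.imwrite(f"pics/{n}0.png",f["color"]); print(n,{k:f[k] for k in f if k!="color"})
E
```

```text
{'clock': 0.0, 'qpos': array([-1.20839232e+00,  3.53621302e-01,  1.63412454e+00,  1.53135656e-05,
        1.15521936e+00, -2.38297122e-03]), 'qvel': array([ 0.0004177 ,  0.00058871,  0.00274908, -0.00051159, -0.00080381,
       -0.00095623]), 'joint_efforts': array([-1.92266125e-03, -6.05264926e+01, -3.42059970e+01, -3.33877506e-05,
        9.28192574e-03,  4.14215606e-05]), 'eef_pos': array([ 222.81483101, -583.42483993,  230.58256239]), 'tcp_rot': array([-3.14022014e+00, -1.72723285e-05,  3.64780777e-01]), 'contact_force': array([ 0.69765635,  0.6156612 , -0.31601348]), 'wrist_torque': array([0.01254683, 0.00642574, 0.06328634]), 'grasp_force': 0.0, 'opening': 1.0001653968588349}
scene {'fx': 531.7434604269492, 'fy': 531.7434604269492, 'cx': 284.2350384800843, 'cy': 220.62901130538506, 'xyz': array([ 914.77522532, -577.06120451, 1267.9926072 ]), 'attitude': array([-2.57912328, -0.01505892,  0.67370422])}
top {'fx': 398.71877034329674, 'fy': 398.71877034329674, 'cx': 274.52538712445926, 'cy': 210.25120135790306, 'xyz': array([ 383.14644213,  -30.81637463, 1279.5350937 ]), 'attitude': array([-3.05306067,  0.00350227, -1.59604873])}
```

View pics/scene0.png

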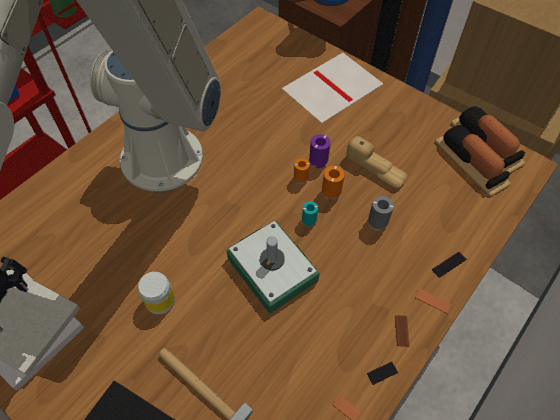

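View pics/top0.png

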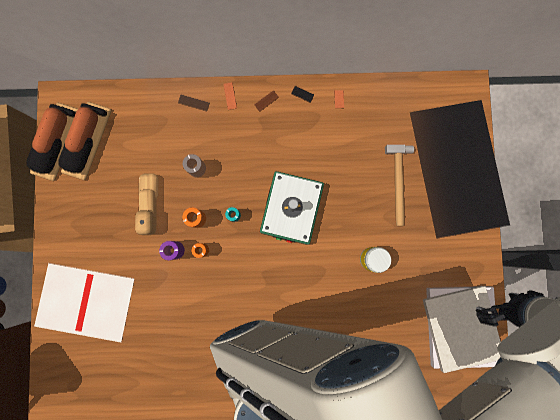

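Candidates (scene picture): larger orange drum (333,181), small orange (302,170), purple (319,151), turquoise (310,213), grey (380,213). By the description it is the larger orange one at (333,181), which is (193,217) in the top view. The sander spindle is at (272,243), or (292,207) from the top. Next I take one close crop to check this.

```bash
cat > h.py <<'E'
import numpy as np, cv2
from scipy.spatial.transform import Rotation as R
def ray(f,u,v):
    d=R.from_euler('xyz',f["attitude"]).as_matrix()@np.array([(u-f["cx"])/f["fx"],(v-f["cy"])/f["fy"],1.]); return f["xyz"],d
def atz(f,u,v,z):
    o,d=ray(f,u,v); return (o+d*(z-o[2])/d[2])
def proj(f,p):
    q=R.from_euler('xyz',f["attitude"]).as_matrix().T@(np.asarray(p,float)-f["xyz"]); return np.array([f["cx"]+f["fx"]*q[0]/q[2],f["cy"]+f["fy"]*q[1]/q[2]])
E
python3 - <<'E'
from rig import r,cams
from h import *
import pickle
S=cams.grab_frame("scene");T=cams.grab_frame("top");pickle.dump((S,T),open("f.pkl","wb"))
z=lambda im,x,y,w,h,k:cv2.resize(im[y:y+h,x:x+w],None,fx=k,fy=k,interpolation=cv2.INTER_CUBIC)
a=np.hstack([z(S["color"],290,130,65,75,4),z(S["color"],225,215,100,75,4)])
b=np.hstack([z(T["color"],160,185,80,75,4),z(T["color"],255,170,85,75,4)])
w=max(a.shape[1],b.shape[1])
p=lambda m:np.pad(m,((0,0),(0,w-m.shape[1]),(0,0)))
cv2.imwrite("pics/c1.png",np.vstack([p(a),p(b)])[:600,:800])
print("top: drum",atz(T,193,217,95),"spindle",atz(T,292,206,154),"scene drum",atz(S,333.5,174,95),"spindle",atz(S,272,240,154))
for n,f in(("S",S),("T",T)):
    hsv=cv2.cvtColor(f["color"],cv2.COLOR_BGR2HSV)
    m=cv2.inRange(hsv,(5,180,120),(14,255,255))
    nn,l,st,c=cv2.connectedComponentsWithStats(m)
    for i in range(1,nn):
        if st[i,4]>60: print(n,st[i],c[i].round(1))
E
```

```text
top: drum [474.38717519 214.07135826  95.        ] spindle [493.95589308 -79.25034082 154.        ] scene drum [477.77484388 217.06082032  95.        ] spindle [501.3168944  -79.71605392 154.        ]
T [182 207  20  20 209] [191.3 216.7]
T [191 243  15  15 123] [198.  249.9]
```

View pics/c1.png

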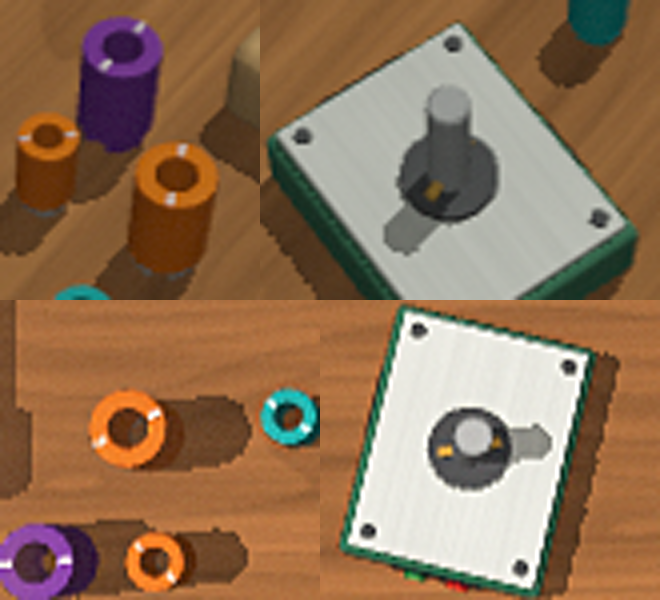

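The crop confirms it: the larger orange drum has white strokes in the top view at about (198.1,213.4) and (184.4,220.1). The brass pin's ends are visible on the flange, in the top view at about (285.9,207.6) and (298.9,205.1).

```bash
python3 - <<'E'
from h import *
import pickle
S,T=pickle.load(open("f.pkl","rb"))
def tri(a,b):
    (o1,d1),(o2,d2)=ray(S,*a),ray(T,*b)
    k=np.linalg.lstsq(np.c_[d1,-d2],o2-o1,rcond=None)[0]
    p,q=o1+d1*k[0],o2+d2*k[1]; return ((p+q)/2).round(1),np.linalg.norm(p-q).round(1)
print("drum top",tri((333.4,173.6),(191.4,216.9)),atz(S,333.4,173.6,95),atz(T,191.4,216.9,95))
print("spindle top",tri((271.9,240.6),(292.9,203.9)),atz(S,271.9,240.6,154),atz(T,292.9,203.9,154))
print("flange",atz(T,292.1,206.9,66))
def ang(f,a,b,z):
    d=atz(f,*b,z)-atz(f,*a,z); return np.degrees(np.arctan2(d[1],d[0])),np.linalg.norm(d)
print("pin",ang(T,(285.9,207.6),(298.9,205.1),72))
print("strokes",ang(T,(198.1,213.4),(184.4,220.1),95),ang(S,(334.9,167.1),(332.1,179.4),95))
c=atz(T,292.1,206.9,66)[:2]; e=atz(S,268.1,262.1,72)[:2]-c; print("pin S",np.degrees(np.arctan2(e[1],e[0])),e)
# sander corners holes, and neighbours
for n,p in (("grey",(193,163)),("turq",(232,214)),("small",(200,250)),("purple",(171,250))): print(n,atz(T,*p,70).round(0))
print("last",atz(T,142,215,75),atz(T,150,185,40))
E
```

```text
drum top (array([475.3, 219.8,  91.9]), np.float64(0.8)) [476.7493076  218.01103767  95.        ] [474.80766278 218.83964252  95.        ]
spindle top (array([500.8, -81.3, 152.5]), np.float64(2.2)) [502.19140021 -81.16608688 154.        ] [499.87597487 -81.97730587 154.        ]
flange [499.84778737 -83.26221759  66.        ]
pin (np.float64(-80.53592128779428), np.float64(40.30710106071328))
strokes (np.float64(114.84825060683994), np.float64(45.16572984925908)) (np.float64(-64.4056311190555), np.float64(43.88384165110971))
pin S -74.91923785008785 [  4.34706188 -16.13246233]
grey [643. 218.  70.]
turq [482. 100.  70.]
small [376. 199.  70.]
purple [378. 286.  70.]
last [485.95751813 372.91997588  75.        ] [582.87874454 359.88627078  40.        ]
```

```bash
cat >> h.py <<'E'
def row(s,xyz=None,yaw=None):
    """shift/turn from measured pose to a tool-down pose"""
    A=R.from_euler('xyz',s["tcp_rot"]); xyz=s["eef_pos"] if xyz is None else xyz
    yaw=s["tcp_rot"][2] if yaw is None else yaw
    t=A.inv().apply(np.asarray(xyz,float)-s["eef_pos"])/1000
    w=(A.inv()*R.from_euler('xyz',[np.pi,0,yaw])).as_rotvec()
    return np.r_[t,w].round(4)
E
python3 - <<'E'
from rig import r
from h import *
print(row(r.sense(),[501,-81.6,234],1.3))
E
```

```text
[ 4.389e-01 -3.698e-01 -2.900e-03 -8.000e-04 -4.000e-04 -9.352e-01]
```

Call:
{"fn": "send_rows", "kwargs": {
  "targets": [0.439,-0.37,-0.003,-0.0008,-0.0004,-0.935,1,0.439,-0.37,-0.003,-0.0008,-0.0004,-0.935,1,0.439,-0.37,-0.003,-0.0008,-0.0004,-0.935,1,0.439,-0.37,-0.003,-0.0008,-0.0004,-0.935,1,0.439,-0.37,-0.003,-0.0008,-0.0004,-0.935,1,0.439,-0.37,-0.003,-0.0008,-0.0004,-0.935,1,0.439,-0.37,-0.003,-0.0008,-0.0004,-0.935,1,0.439,-0.37,-0.003,-0.0008,-0.0004,-0.935,1,0.439,-0.37,-0.003,-0.0008,-0.0004,-0.935,1,0.439,-0.37,-0.003,-0.0008,-0.0004,-0.935,1,0.439,-0.37,-0.003,-0.0008,-0.0004,-0.935,1,0.439,-0.37,-0.003,-0.0008,-0.0004,-0.935,1]
}}

```text
clock: 1.2
eef_pos: [465.7, -144.5, 234.1]
tcp_rot: [3.141, 0.001, 1.3]
contact_force: [0.5, -0.7, -0.4]
opening: 0.999
grasp_force: 0.0
```

```bash
python3 - <<'E'
from rig import r
from h import *
print(row(r.sense(),[501,-81.6,234],1.3))
E
```

```text
[ 0.07    0.0172  0.      0.0009  0.0007 -0.0002]
```

Call:
{"fn": "send_rows", "kwargs": {
  "targets": [0.07,0.017,0,0,0,0,1,0.07,0.017,0,0,0,0,1,0.07,0.017,0,0,0,0,1,0.07,0.017,0,0,0,0,1,0.07,0.017,0,0,0,0,1]
}}

```text
clock: 1.62
eef_pos: [499.9, -83.7, 233.6]
tcp_rot: [-3.141, 0.001, 1.301]
contact_force: [-0.3, -0.4, -0.4]
opening: 0.998
grasp_force: 0.0
```

```bash
python3 - <<'E'
from rig import r,cams
from h import *
import pickle
s=r.sense();W=cams.grab_frame("wrist");pickle.dump((s,W),open("w1.pkl","wb"))
cv2.imwrite("pics/w1.png",W["color"]); print(s["eef_pos"],s["tcp_rot"],{k:W[k] for k in W if k!="color"})
E
```

```text
[499.89975407 -83.70115458 233.61975568] [-3.14144068e+00  1.15289307e-03  1.30067448e+00] {'fx': 325.19226210127806, 'fy': 325.19226210127806, 'cx': 275.62268806028914, 'cy': 209.01614783408073, 'xyz': array([523.16730927,  -3.35366641, 376.34210096]), 'attitude': array([ 2.81311383e+00,  8.77773010e-04, -2.68534056e-01])}
```

View pics/w1.png

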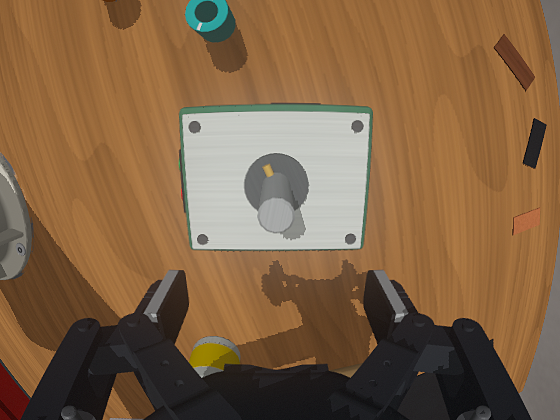

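The wrist view shows the spindle top at about (275.5,214), the flange centre at (276,184), and a brass pin stub at (267,170).

```bash
cat >> h.py <<'E'
def fatz(f,u,v,z):
    a=np.array([u-f["cx"],v-f["cy"]])/f["fx"]; t=np.hypot(*a); d=np.r_[a*(np.sinc(t/np.pi)),np.cos(t)]
    d=R.from_euler('xyz',f["attitude"]).apply(d); return f["xyz"]+d*(z-f["xyz"][2])/d[2]
def fcirc(f,mask,z):
    "centre/radius of the largest blob's outline seen on plane z"
    c=max(cv2.findContours(mask,cv2.RETR_EXTERNAL,cv2.CHAIN_APPROX_NONE)[0],key=cv2.contourArea)[:,0]
    p=np.array([fatz(f,*q,z)[:2] for q in c]).astype(np.float32); return cv2.fitEllipse(p)
E
python3 - <<'E'
from h import *
import pickle
s,W=pickle.load(open("w1.pkl","rb")); im=W["color"]; hsv=cv2.cvtColor(im,cv2.COLOR_BGR2HSV)
m=cv2.inRange(hsv,(10,90,90),(35,255,255)); m[:155]=0; m[200:]=0; m[:,:240]=0; m[:,310:]=0
v,u=np.nonzero(m); print(len(v),u.min(),u.max(),v.min(),v.max())
p=np.array([fatz(W,a,b,74)[:2] for a,b in zip(u,v)]); c=p.mean(0); _,_,V=np.linalg.svd(p-c); print("pin px centre",c,"dir",np.degrees(np.arctan2(V[0,1],V[0,0])))
print(np.ptp((p-c)@V.T,axis=0))
g=cv2.cvtColor(im,cv2.COLOR_BGR2GRAY)
print("gray", g[214,250:300:2], g[184,238:316:3])
for px in ((275.5,214),): print("sp top",fatz(W,*px,154))
# flange mask: dark grey on white top
mm=((g<150)).astype(np.uint8); mm[:112]=0; mm[245:]=0; mm[:,:205]=0; mm[:,:]*=1; mm[:,345:]=0
cv2.imwrite("pics/m.png",np.hstack([cv2.resize(im[140:245,235:315],None,fx=5,fy=5),cv2.cvtColor(cv2.resize(mm[140:245,235:315]*255,None,fx=5,fy=5),cv2.COLOR_GRAY2BGR)])[:600,:800])
E
```

```text
94 262 273 164 176
pin px centre [498.71865518 -63.04616447] dir -79.60304765755663
[11.25871799  7.27731098]
gray [199 199 198 203 149 166 168 169 168 166 171 167 167 168 169 168 164 168
 167 165 168 148 138 138 138] [201 202 134 106 107 104 107 103 109 120 123 125 124 122 120 114 109  96
 103 103 104 107 103  99 201 197]
sp top [501.77290447 -80.02906021 154.        ]
```

View pics/m.png

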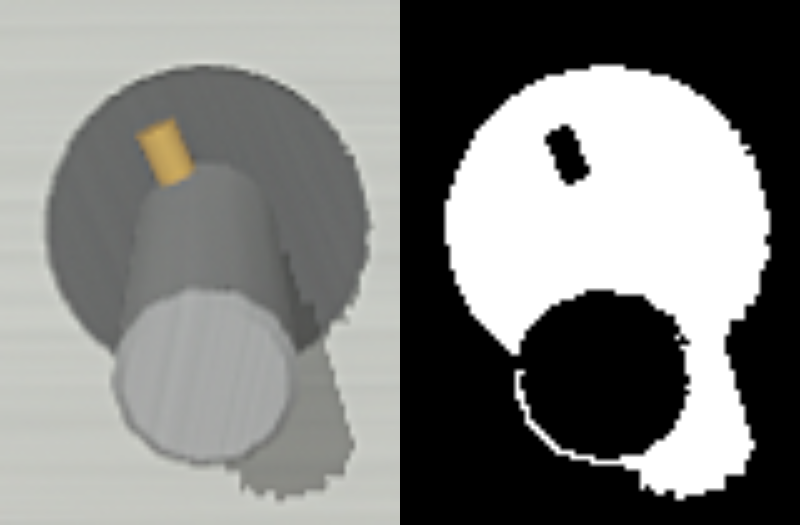

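```bash
python3 - <<'E'
from h import *
import pickle
from rig import r
s,W=pickle.load(open("w1.pkl","rb"))
g=cv2.cvtColor(W["color"],cv2.COLOR_BGR2GRAY)
mm=((g<150)).astype(np.uint8); mm[:112]=0; mm[245:]=0; mm[:,:235]=0; mm[:,315:]=0; mm[:140]=0
c=max(cv2.findContours(mm,cv2.RETR_EXTERNAL,cv2.CHAIN_APPROX_NONE)[0],key=cv2.contourArea)[:,0]
c=c[(c[:,1]<200)]; p=np.array([fatz(W,*q,66)[:2] for q in c]).astype(np.float32)
A=np.c_[2*p,np.ones(len(p))]; x=np.linalg.lstsq(A,(p**2).sum(1),rcond=None)[0]; print("flange",x[:2],np.sqrt(x[2]+x[0]**2+x[1]**2))
print("sp top",fatz(W,275.7,214.4,154))
print(row(r.sense(),[475.5,218.5,175],1.5))
E
```

```text
flange [503.02761227 -77.06221791] 28.682205020402606
sp top [501.83107515 -80.36517666 154.        ]
[ 2.852e-01 -1.045e-01  5.840e-02 -1.000e-04  1.100e-03 -2.006e-01]
```

Call:
{"fn": "send_rows", "kwargs": {
  "targets": [0.285,-0.1045,0.0584,0,0.001,-0.2,1,0.285,-0.1045,0.0584,0,0.001,-0.2,1,0.285,-0.1045,0.0584,0,0.001,-0.2,1,0.285,-0.1045,0.0584,0,0.001,-0.2,1,0.285,-0.1045,0.0584,0,0.001,-0.2,1,0.285,-0.1045,0.0584,0,0.001,-0.2,1,0.285,-0.1045,0.0584,0,0.001,-0.2,1,0.285,-0.1045,0.0584,0,0.001,-0.2,1,0.285,-0.1045,0.0584,0,0.001,-0.2,1,0.285,-0.1045,0.0584,0,0.001,-0.2,1,0.285,-0.1045,0.0584,0,0.001,-0.2,1]
}}

```text
clock: 2.58
eef_pos: [476.1, 217.4, 175.3]
tcp_rot: [3.141, 0.0, 1.499]
contact_force: [0.1, 0.1, 0.3]
opening: 1.005
grasp_force: 0.0
```

```bash
python3 - <<'E'
from rig import r,cams
from h import *
import pickle
s=r.sense();W=cams.grab_frame("wrist");pickle.dump((s,W),open("w2.pkl","wb"))
im=W["color"]; print(s["eef_pos"],s["tcp_rot"])
cv2.imwrite("pics/w2.png",cv2.resize(im[150:270,210:340],None,fx=5,fy=5))
E
```

```text
[476.10339173 217.39290744 175.31330246] [3.14122244e+00 3.22981340e-04 1.49866186e+00]
```

View pics/w2.png

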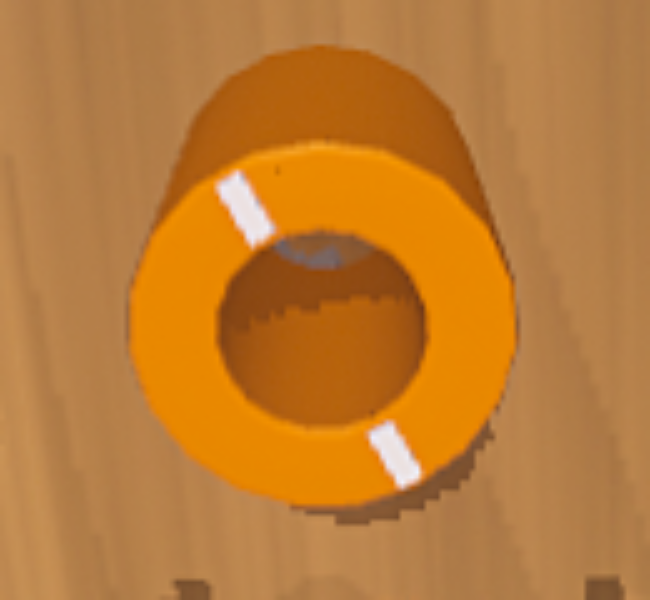

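The crop shows the larger orange drum with white strokes at crop (246,208) and (395,455). The top face is about (131..516, 142..506) and the bore about (219..427, 230..430).

```bash
python3 - <<'E'
from h import *
import pickle
from rig import r
s,W=pickle.load(open("w2.pkl","rb"))
P=lambda x,y:fatz(W,210+(x+.5)/5-.5,150+(y+.5)/5-.5,95)[:2]
o=[P(131,325),P(516,325),P(323,142),P(323,506)]; b=[P(219,330),P(427,330),P(322,230),P(322,430)]
print("outer",(o[0]+o[1])/2,(o[2]+o[3])/2,np.linalg.norm(o[0]-o[1]),np.linalg.norm(o[2]-o[3]))
print("bore",(b[0]+b[1])/2,(b[2]+b[3])/2,np.linalg.norm(b[0]-b[1]),np.linalg.norm(b[2]-b[3]))
a,c=P(246,208),P(395,455); print("stroke",np.degrees(np.arctan2(*(a-c)[::-1])),np.linalg.norm(a-c),(a+c)/2)
E
```

```text
outer [476.43217069 220.54694897] [476.3001853  219.58730183] 56.38945786029245 56.685742876039065
bore [476.31470268 219.79134118] [476.14762889 219.46205991] 30.396544500868064 31.10276740700916
stroke 115.423567199076 44.2155054881213 [476.19008476 219.03926307]
```

Call:
{"fn": "send_rows", "kwargs": {
  "targets": [0.002,0,0.04,0,0,0,1,0.002,0,0.08,0,0,0,1,0.002,0,0.11,0,0,0,1,0.002,0,0.133,0,0,0,1,0.002,0,0.133,0,0,0,1,0.002,0,0.133,0,0,0,1]
}}

```text
clock: 3.13
eef_pos: [475.9, 219.4, 42.0]
tcp_rot: [-3.14, 0.001, 1.498]
contact_force: [1.1, -0.2, 0.5]
opening: 0.998
grasp_force: 0.0
```

Call:
{"fn": "send_rows", "kwargs": {
  "grip_force": 40,
  "targets": [0,0,0,0,0,0,0.5,0,0,0,0,0,0,0.4,0,0,0,0,0,0,0.35,0,0,0,0,0,0,0.25,0,0,0,0,0,0,0,0,0,0,0,0,0,-1,0,0,0,0,0,0,-1,0,0,0,0,0,0,-1,0,0,0,0,0,0,-1,0,0,0,0,0,0,-1]
}}

```text
clock: 3.97
eef_pos: [477.3, 221.3, 44.3]
tcp_rot: [3.138, -0.001, 1.5]
contact_force: [-1.6, -2.9, 9.0]
opening: 0.675
grasp_force: 40.7
```

Call:
{"fn": "send_rows", "kwargs": {
  "targets": [0,0,-0.005,0,0,0,-1,0,0,-0.015,0,0,0,-1,0,0,-0.035,0,0,0,-1,0,0,-0.06,0,0,0,-1,0,0,-0.09,0,0,0,-1,0,0,-0.12,0,0,0,-1,0,0,-0.15,0,0,0,-1,0,0,-0.17,0,0,0,-1,0,0,-0.18,0,0,0,-1,0,0,-0.18,0,0,0,-1,0,0,-0.18,0,0,0,-1]
}}

```text
clock: 4.88
eef_pos: [475.7, 220.8, 222.2]
tcp_rot: [3.141, -0.0, 1.5]
contact_force: [-0.4, -0.6, -4.9]
opening: 0.677
grasp_force: 44.2
```

```bash
python3 - <<'E'
from rig import r,cams
from h import *
import pickle
s=r.sense();W=cams.grab_frame("wrist");pickle.dump((s,W),open("w3.pkl","wb"))
im=W["color"]; print(s["eef_pos"],s["tcp_rot"],s["contact_force"],s["wrist_torque"])
cv2.imwrite("pics/w3.png",cv2.resize(im[190:340,190:360],None,fx=4,fy=4))
print(row(s,[500,-82,226],1.23))
E
```

```text
[475.71672663 220.82489764 222.15682465] [ 3.14086712e+00 -3.87840381e-04  1.49980676e+00] [-0.42711082 -0.60400415 -4.85553474] [0.05008915 0.04216148 0.0400343 ]
[-0.3003  0.0457 -0.0039  0.0007 -0.0005  0.2698]
```

View pics/w3.png

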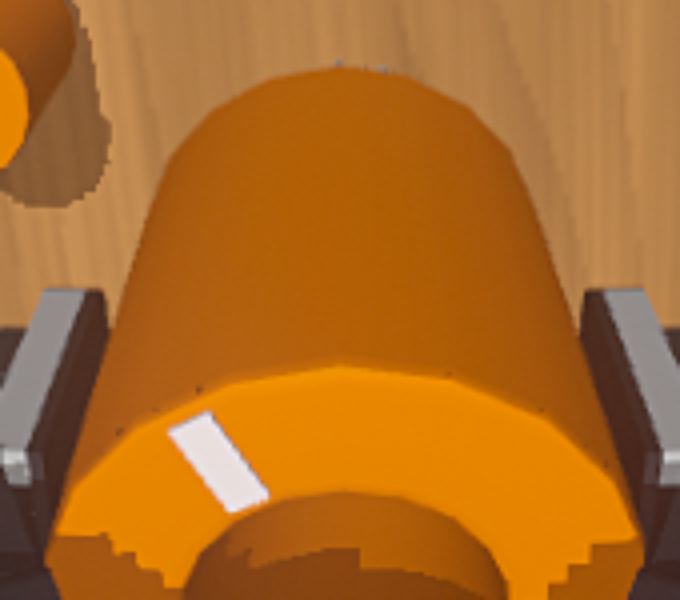

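The drum is held upright between the pads. The near edge of its top face is at crop (345,366), the near bore edge at (345,491) and the lower edge of the orange body at (345,67).

```bash
python3 - <<'E'
from h import *
import pickle
def tool(s,p): return R.from_euler('xyz',s["tcp_rot"]).inv().apply(p-s["eef_pos"])
s,W=pickle.load(open("w3.pkl","rb"))
P=lambda x,y,z:tool(s,fatz(W,190+(x+.5)/4-.5,190+(y+.5)/4-.5,z))
zb=s["eef_pos"][2]-44.3
print("top edge",P(345,366,zb+95),"bore",P(345,491,zb+95),"low edge",P(345,67,zb+14), "sides",P(100,340,zb+95))
a,c=P(192,422,zb+95),P(248,504,zb+95); d=(a-c); print("stroke tool ang",np.degrees(np.arctan2(d[1],d[0])),"world",np.degrees(s["tcp_rot"][2]-np.arctan2(d[1],d[0])))
s,W=pickle.load(open("w1.pkl","rb")); print("spindle in tool",tool(s,fatz(W,275.7,214.4,154)))
s,W=pickle.load(open("w2.pkl","rb")); print("drum in tool",tool(s,np.r_[476.2,219.6,95]))
E
```

```text
top edge [ 26.91878772   1.18836388 -50.68871476] bore [ 13.95585665   1.21429622 -50.6937235 ] low edge [26.07273356  1.19908761 30.3109923 ] sides [ 29.09228987 -19.03707404 -50.70254605]
stroke tool ang -27.06861475997593 world 113.00121222632905
spindle in tool [ 3.82217139  0.98318614 79.61525353]
drum in tool [ 2.2342552  -0.09244538 80.3125563 ]
```

```bash
python3 - <<'E'
from rig import r
from h import *
print(row(r.sense(),[501.3,-78.8,215],1.25))
E
```

```text
[-0.2968  0.0473  0.0063 -0.0009  0.0007  0.2499]
```

Call:
{"fn": "send_rows", "kwargs": {
  "targets": [-0.015,0.0024,0,0,0,0.013,-1,-0.045,0.0072,0,0,0,0.04,-1,-0.08,0.0128,0,0,0,0.07,-1,-0.115,0.0184,0,0,0,0.1,-1,-0.15,0.024,0,0,0,0.13,-1,-0.185,0.0296,0,0,0,0.16,-1,-0.22,0.0352,0,0,0,0.19,-1,-0.255,0.0408,0,0,0,0.22,-1,-0.282,0.045,0.003,-0.0009,0.0007,0.24,-1,-0.297,0.0473,0.006,-0.0009,0.0007,0.25,-1,-0.297,0.0473,0.006,-0.0009,0.0007,0.25,-1,-0.297,0.0473,0.006,-0.0009,0.0007,0.25,-1]
}}

```text
clock: 5.93
eef_pos: [500.9, -79.1, 214.3]
tcp_rot: [-3.139, -0.001, 1.248]
contact_force: [-0.0, -0.3, -4.2]
opening: 0.678
grasp_force: 44.2
```

```bash
python3 - <<'E'
from rig import r,cams
from h import *
s=r.sense()
print(s["contact_force"],s["wrist_torque"],row(s,[501.3,-78.8,202],1.25))
a=cams.grab_frame("scene")["color"];b=cams.grab_frame("top")["color"]
z=lambda im,x,y:cv2.resize(im[y:y+100,x:x+100],None,fx=4,fy=4,interpolation=cv2.INTER_CUBIC)
cv2.imwrite("pics/c4.png",np.hstack([z(a,220,170),z(b,240,155)]))
E
```

```text
[-3.20227046e-04 -3.19885063e-01 -4.20391536e+00] [-0.01480396 -0.07141287  0.00638824] [ 0.0004  0.0003  0.0123 -0.0025 -0.0008 -0.0022]
```

View pics/c4.png

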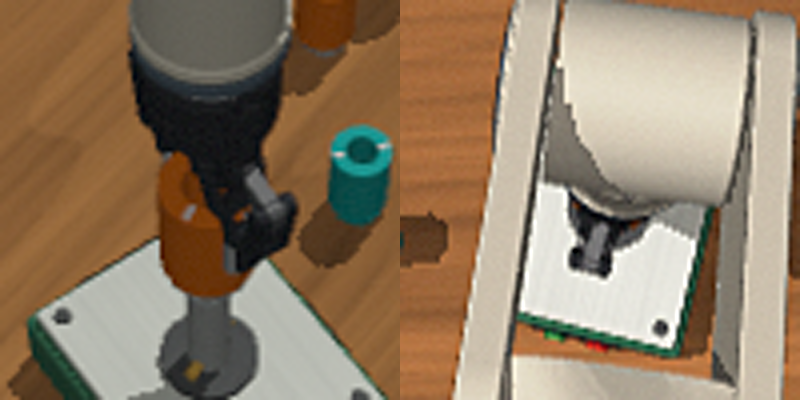

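The drum hangs over the spindle with its foot about 16 mm above the spindle top. I lower it gently.

Call:
{"fn": "send_rows", "kwargs": {
  "targets": [0,0,0.003,-0.0025,-0.0008,0,-1,0,0,0.007,-0.0025,-0.0008,0,-1,0,0,0.011,-0.0025,-0.0008,0,-1,0,0,0.014,-0.0025,-0.0008,0,-1,0,0,0.016,-0.0025,-0.0008,0,-1,0,0,0.0175,-0.0025,-0.0008,0,-1,0,0,0.019,-0.0025,-0.0008,0,-1,0,0,0.019,-0.0025,-0.0008,0,-1]
}}

```text
clock: 6.7
eef_pos: [502.1, -78.6, 196.9]
tcp_rot: [3.138, -0.0, 1.25]
contact_force: [0.4, -0.1, -3.5]
opening: 0.676
grasp_force: 44.2
```

Call:
{"fn": "send_rows", "kwargs": {
  "targets": [0,0,0.001,0,0,0,-1,0,0,0.002,0,0,0,-1,0,0,0.003,0,0,0,-1,0,0,0.003,0,0,0,-1]
}}

```text
clock: 7.03
eef_pos: [502.1, -78.7, 194.0]
tcp_rot: [3.138, -0.0, 1.25]
contact_force: [-0.7, -0.1, -4.4]
opening: 0.678
grasp_force: 44.2
```

Call:
{"fn": "send_rows", "kwargs": {
  "targets": [0,0,0.001,0,0,0,-1,0,0,0.0025,0,0,0,-1,0,0,0.004,0,0,0,-1,0,0,0.0055,0,0,0,-1,0,0,0.007,0,0,0,-1,0,0,0.0085,0,0,0,-1,0,0,0.01,0,0,0,-1,0,0,0.01,0,0,0,-1]
}}

```text
clock: 7.7
eef_pos: [502.1, -78.7, 183.8]
tcp_rot: [3.138, -0.0, 1.25]
contact_force: [-0.1, -0.1, -4.4]
opening: 0.672
grasp_force: 44.2
```

Call:
{"fn": "send_rows", "kwargs": {
  "targets": [0,0,0.003,0,0,0,-1,0,0,0.007,0,0,0,-1,0,0,0.012,0,0,0,-1,0,0,0.017,0,0,0,-1,0,0,0.022,0,0,0,-1,0,0,0.027,0,0,0,-1,0,0,0.032,0,0,0,-1,0,0,0.037,0,0,0,-1,0,0,0.042,0,0,0,-1,0,0,0.047,0,0,0,-1,0,0,0.05,0,0,0,-1,0,0,0.05,0,0,0,-1]
}}

```text
clock: 8.7
eef_pos: [502.0, -78.8, 133.3]
tcp_rot: [3.139, 0.0, 1.25]
contact_force: [-1.8, -3.3, -5.7]
opening: 0.676
grasp_force: 44.1
```

Call:
{"fn": "send_rows", "kwargs": {
  "targets": [0,0,0.0015,0,0,0,-1,0,0,0.003,0,0,0,-1,0,0,0.0045,0,0,0,-1,0,0,0.006,0,0,0,-1,0,0,0.0075,0,0,0,-1,0,0,0.009,0,0,0,-1,0,0,0.0105,0,0,0,-1,0,0,0.012,0,0,0,-1,0,0,0.0135,0,0,0,-1,0,0,0.015,0,0,0,-1,0,0,0.016,0,0,0,-1,0,0,0.016,0,0,0,-1]
}}

```text
clock: 9.7
eef_pos: [502.1, -78.8, 118.1]
tcp_rot: [3.138, 0.0, 1.25]
contact_force: [-2.8, -3.4, -3.8]
opening: 0.677
grasp_force: 44.3
```

Call:
{"fn": "send_rows", "kwargs": {
  "targets": [0,0,0.001,0,0,0,-1,0,0,0.002,0,0,0,-1,0,0,0.003,0,0,0,-1,0,0,0.004,0,0,0,-1,0,0,0.004,0,0,0,-1]
}}

```text
clock: 10.12
eef_pos: [502.1, -78.8, 114.2]
tcp_rot: [3.138, -0.0, 1.25]
contact_force: [-3.0, -4.2, -2.8]
opening: 0.678
grasp_force: 44.3
```

Call:
{"fn": "send_rows", "kwargs": {
  "targets": [0,0,0.001,0,0,0,-1,0,0,0.002,0,0,0,-1,0,0,0.003,0,0,0,-1,0,0,0.003,0,0,0,-1]
}}

```text
clock: 10.45
eef_pos: [502.1, -78.8, 111.2]
tcp_rot: [3.138, -0.0, 1.25]
contact_force: [-4.1, -4.0, -3.3]
opening: 0.679
grasp_force: 44.3
```

Call:
{"fn": "send_rows", "kwargs": {
  "targets": [0,0,0.0005,0,0,0,-1,0,0,0.001,0,0,0,-1,0,0,0.0015,0,0,0,-1,0,0,0.002,0,0,0,-1,0,0,0.002,0,0,0,-1]
}}

```text
clock: 10.87
eef_pos: [502.2, -78.8, 110.3]
tcp_rot: [3.138, -0.0, 1.25]
contact_force: [-9.0, -3.2, 12.1]
opening: 0.673
grasp_force: 45.4
```

Contact came at TCP z 110.3, which is the predicted home height (the pin stop would be at 120.3). Next I ease off and open.

Call:
{"fn": "send_rows", "kwargs": {
  "grip_force": 20,
  "targets": [0,0,-0.001,0,0,0,-1,0,0,-0.001,0,0,0,-1,0,0,-0.001,0,0,0,0.4,0,0,-0.001,0,0,0,0.5,0,0,-0.001,0,0,0,0.6,0,0,-0.001,0,0,0,0.8,0,0,-0.001,0,0,0,1,0,0,-0.001,0,0,0,1,0,0,-0.001,0,0,0,1,0,0,-0.001,0,0,0,1]
}}

```text
clock: 11.7
eef_pos: [502.6, -78.7, 110.2]
tcp_rot: [3.138, -0.0, 1.25]
contact_force: [0.4, -0.3, 0.5]
opening: 1.004
grasp_force: 0.0
```

```bash
python3 - <<'E'
from rig import r,cams
from h import *
import pickle
s=r.sense();W=cams.grab_frame("wrist");S=cams.grab_frame("scene");pickle.dump((s,W,S),open("w5.pkl","wb"))
print(s["eef_pos"],s["contact_force"],s["opening"])
z=lambda im,x,y,w,h,k:cv2.resize(im[y:y+h,x:x+w],None,fx=k,fy=k,interpolation=cv2.INTER_CUBIC)
cv2.imwrite("pics/c5.png",np.hstack([z(W["color"],190,190,100*17//10,150,3)[:400],z(S["color"],225,195,100,100,4)[:400,:290]]))
E
```

```text
[502.57041908 -78.70465116 110.19285908] [ 0.35216931 -0.26085421  0.46134266] 1.004150848572829
```

View pics/c5.png

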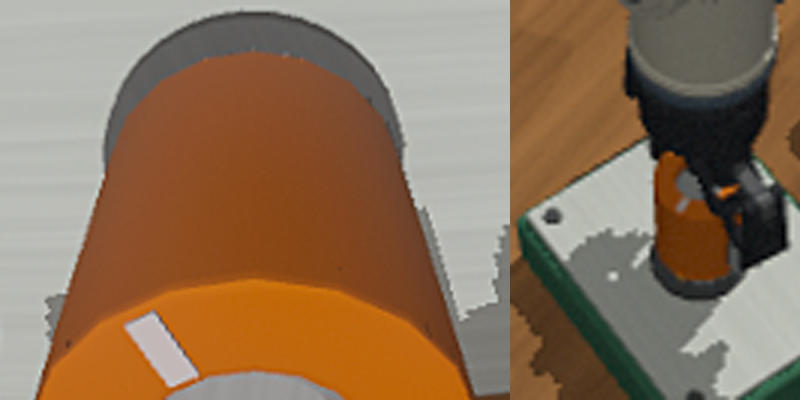

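Released with no contact force. The foot is over the flange, no brass is visible, and the spindle end shows just inside the top. I retract straight up.

Call:
{"fn": "send_rows", "kwargs": {
  "targets": [0,0,-0.01,0,0,0,1,0,0,-0.03,0,0,0,1,0,0,-0.06,0,0,0,1,0,0,-0.1,0,0,0,1,0,0,-0.14,0,0,0,1,0,0,-0.14,0,0,0,1,0,0,-0.14,0,0,0,1]
}}

```text
clock: 12.38
eef_pos: [503.5, -78.8, 253.6]
tcp_rot: [3.132, -0.001, 1.25]
contact_force: [-0.2, -0.3, -0.4]
opening: 0.998
grasp_force: 0.0
```

```bash
python3 - <<'E'
from rig import r,cams
from h import *
s=r.sense();W=cams.grab_frame("wrist");S=cams.grab_frame("scene")
print(s["eef_pos"],s["contact_force"])
z=lambda im,x,y,w,h,k:cv2.resize(im[y:y+h,x:x+w],None,fx=k,fy=k,interpolation=cv2.INTER_CUBIC)
cv2.imwrite("pics/c6.png",np.hstack([z(W["color"],225,130,100,120,4),z(S["color"],225,200,100,120,4)]))
E
```

```text
[503.53866761 -78.84915282 253.55866973] [-0.23060986 -0.25354056 -0.44394159]
```

View pics/c6.png

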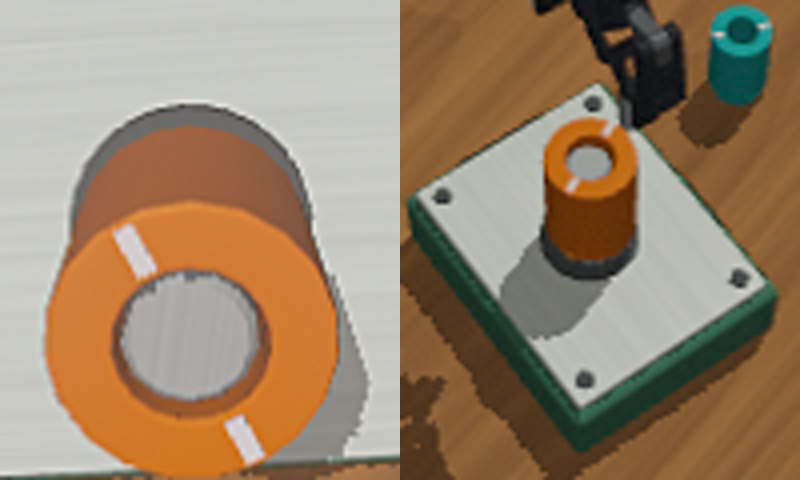

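The strokes lie along the pin direction. The drum's top face centre in the scene view is at row 238.9, which fits home (about 238.8) and not the pin stop (about 236.3). I hand the job in.

```bash
python3 -c "
from rig import r
print(r.sign_off())"
```

```text
the job is handed in; nothing more can be done
None
```

The larger orange drum is on the spindle and released. Contact height and the last pictures put it fully home on the flange, with its notches over the pin; I handed the job in at about 12.5 s, and no verdict came back.

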